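# Lay out the fishing kit on the mudroom bench

## Task

Lay out tomorrow's fishing kit around the black mat: put the blue bait tin on the mat midway between the white dish and the gray tackle tray, and the orange line spool centred flat on top of the tin. Stand the green spray bottle squarely behind the dish (across the mat's far long edge from the robot) with a gap of about 2 cm, and lay the silver flashlight in front of the tray, parallel to its latch side, centred on it, with a gap of about 3 cm. Do not shift or knock over the boot brush or the brass polish tin.

Things in the scene. Friction and masses are not known exactly. Their poses are not given: they have to be found in the camera images.
- mat: Black rubber mat fixed to the bench, 110 (x) by 540 (y) by 3 mm thick. Origin at the centre of its underside, on the bench. Its x axis points across it, away from the robot (turned at most 9 degrees); its y axis runs along it, to the robot's left. Dish and tray stand fixed on it, one 190 mm to either side of its centre; which is where changes.
- dish: White round ceramic dish, fixed on the mat, 110 mm outside diameter at the rim, 22 mm high. Origin at the centre of its underside, 3 mm above the bench. Axes parallel to the mat's: 'behind' the dish is along its +x; the bottle's place is on the bare bench beyond the mat.
- tray: Gray plastic open tackle tray with six compartments, fixed on the mat, 90 (x) by 130 (y) by 30 mm high. Origin at the centre of its underside, 3 mm above the bench. Axes parallel to the mat's; its latch side (two small black latches) is the long side on its -x, towards the robot: 45 mm from the origin. The flashlight's place is on the bare bench in front of that side and of the mat.
- tin_center (a point): Centre (half-way up) of the round blue bait tin with a white spot on the lid, 56 mm diameter, 30 mm high, flat top, closed, 0.1 kg. z up.
- spool_center (a point): Centre (half-way up) of the orange fishing-line spool with yellow line, lying flat: flanges 46 mm diameter at top and bottom, 26 mm high, 0.05 kg. z up.
- bottle_head (a point): Centre of the white sprayer head on top of the small empty green spray bottle, 118 mm above the bottle's foot. The head is 30 (x, nozzle to +x sticking out 9 mm more) by 24 (y) by 28 mm high; grip it across y. The bottle below is 52 mm diameter; 132 mm high in all, 0.07 kg. z up.
- flashlight_center (a point): Centre of the silver flashlight lying on the bench, 16 mm up. 120 mm long along its x (lens at +x); square ends 32 by 32 mm that keep it from rolling, between them a round barrel 26 mm thick from x = -40 to +30 mm. Grip the barrel across y. 0.14 kg. Either end may point either way when laid out.
- brush: Boot brush, a bystander: brown wooden back over tan bristles, 40 (x) by 90 (y) by 30 mm high, loose on the bench in front of the dish. Origin at the centre of its underside.
- polish: Flat brass-coloured polish tin with a dark lid, a bystander, 66 mm diameter, 21 mm high, loose on the bench near the robot in the middle. Origin at the centre of its underside.
Not all that is in view belongs to the job. Of the things that look like the part that bears tin_center, take the one that is nearest to the robot's base at the start.

How it is judged:
By the outcome, as a careful person would: the job done as asked, in the order asked, and still so for the second after the job is handed in, with the robot touching nothing.
It also fails if it takes over 120 s, if anything falls off the work surface, if the arm or the gripper's body presses on something with over 40 N, if the wrist force passes 120 N, or if a joint passes its speed limit or range.

## Robot

A 6-joint arm with a two-finger parallel gripper is mounted at the origin on the work surface. World frame = base frame: x ahead of the robot, y to its left, z up, the work surface at z = 0. Lengths are in mm, angles in rad, forces in N, time in s.
With the tool pointing down it reaches from about 350 to 875 mm from the base axis. Payload 4.2 kg.
Tool frame: the origin (TCP) lies at the very end of the fingers, on their centre line; the grasp point (between the pads) lies 19 mm behind it (arm.pinch_z is the distance from the TCP to the grasp point, in mm); x points along the fingers, y is the direction in which the jaws open and shut, and the axes are right-handed (so a half turn about x gives the same grasp; the last joint's range is limited). The gripper opens to 85 mm and grips with 20 to 120 N. Pads are 22 mm wide; open, the fingers measure 114 mm over their backs; the gripper's body (76 mm by 85 mm) begins 54 mm behind the grasp point. The pads swing forward as they close: fully open they stand 13 mm farther back than shut.
Start: joints at [1.602, 0.385, 0.008, 0, -1.194, -0.259], TCP at [141.115, 608.84, 231.312] pointing down, gripper open.
Joint ranges: [-3.14, 3.14], [-1.21, 2.06], [-1.07, 1.41], [-3.16, 2.05], [-2.99, -0.16], [-3.1, 3.1]. Speed limits (rad/s): [2.79, 2.79, 3.14, 3.14, 3.14, 3.14].

## Interface

Orientations are given as a unit quaternion [x, y, z, w].
In Python, from bench import arm gives the robot as it stands.
- The arm moves only by the tool drive_tool, never from a script. Its argument "motion" is a list of rows, each a list of 4 numbers: the shift along the tool's x, y, z in mm, then the turn about the tool's x in degrees. In form: [[dx, dy, dz, spin], ...]. A call has 1 to 10 rows; each row shifts and turns the commanded pose from where the row before left it, along the tool's axes as they then stand; what a row does not reach is not made up. A row lasts 1/12 s, in which the tool goes at most 41.7 mm and 7.16 degrees, less where a joint would pass 70% of its speed; a pose out of reach is approached as far as the arm can. A call with a gripper value outside its range is refused whole. "grip" is the finger opening in mm, from 0 to 85.4, set as the call begins (left out, the last holds). The fingers move at their own pace and stop on an object; the grip force is fixed at half the most. Time passes only in rows, so rows that do not move let the fingers close. It gives the time, the measured TCP pose, the force and the opening at its end, in the units of the state.
- arm.read_state(): the state, without advancing time (a new reading comes with each control period).
- arm.get_image(name): name is "side" or "top" or "wrist"; returns the picture (480x640x3 uint8, red, green, blue); there is no depth.
- arm.calibration(name): a dict with "K" (3x3 intrinsics, pixels), "distortion" ([k1, k2, p1, p2, k3] as OpenCV has them; the pictures are not rectified), "eye" and "attitude" of the camera in the world; the wrist camera has in their place "T_tool_cam" (4x4, takes a point from camera to tool coordinates, whose origin is the TCP and whose axes are the tool frame's). Camera axes: x right, y up, looking along -z (the intrinsics and any distortion apply to the point x, -y, -z); pixel columns grow to the right and rows downward; lengths in mm; the calibration is good to about 2 mm. A picture is of the moment at which its call begins: read the wrist's pose just before it. calibration takes no time and is no camera call.
- arm.job_done(): hands the job in, once; it reports no verdict.
The state is a dict: "clock": time; "joints": joint angles; "joint_vel": joint speeds; "joint_efforts": joint torques, N m; "position": TCP position; "ee_rot": TCP orientation; "contact_force": force on the tool from outside, world axes, zero at the start; "wrist_torque": the same for the moment, N m; "gripper_width": finger opening in mm.
Only numpy, scipy, OpenCV 4.12 (cv2) and the standard library are available. Lean on these libraries where they do the work, as an engineer would, in place of code of your own. Each camera call takes 0.05 s, during which the arm holds its last target. There are 200 camera calls.

## Working session

There is one attempt and no reset: what is moved stays moved. The work goes in short steps, Python scripts to look and compute and a tool call to move; the robot and the scene stay as the last step left them, time stands still between calls to the robot, and variables do not carry over. Pictures are saved under pics/ and viewed, about 12 in all and at most 16, crops included, and the job is handed in when it is done.

Besides the shell and the picture viewer there is one more tool, called as name([rows], argument=value, ...), one row to a line, values as JSON. drive_tool: Moves the arm, as the interface text tells. Its arguments: {"type":"object","properties":{"motion":{"type":"array"},"grip":{"type":"number"}},"required":["motion"]}

```bash
ls; mkdir -p pics; python3 - <<'E'
from bench import arm
import cv2,numpy as np
s=arm.read_state();print(s)
for n in("side","top","wrist"):
    c=arm.calibration(n);print(n,{k:np.round(v,4).tolist() for k,v in c.items()})
    cv2.imwrite(f"pics/{n}0.png",arm.get_image(n)[:,:,::-1])
E
```

```text
pics
{'clock': 0.0, 'joints': array([ 1.60159561e+00,  3.85568131e-01,  6.59142551e-03, -5.04798866e-04,
       -1.19399482e+00, -2.58562337e-01]), 'joint_vel': array([-0.00060353,  0.00197324, -0.00085266,  0.00082326, -0.00053232,
       -0.00099506]), 'joint_efforts': array([ 4.27093819e-04, -3.92290306e+01,  1.88403136e+01,  4.18634087e+00,
       -4.69863691e-03,  2.85754609e-06]), 'position': array([140.99565688, 608.27437518, 230.20027681]), 'ee_rot': array([-0.70246531,  0.08120276,  0.70257185,  0.0796329 ]), 'contact_force': array([-0.05066651, -0.8150577 , -0.37287322]), 'wrist_torque': array([0.04500519, 0.01278061, 0.02242459]), 'gripper_width': 85.35864820920668}
side {'K': [[435.6546, 0.0, 315.9096], [0.0, 435.6546, 239.8573], [0.0, 0.0, 1.0]], 'distortion': [-0.0021, 0.0, 0.0, 0.0, 0.0], 'eye': [195.496, -475.5415, 737.5338], 'attitude': [0.3598, -0.1271, -0.3113, 0.8703]}
top {'K': [[476.9158, 0.0, 310.5762], [0.0, 476.9158, 244.2067], [0.0, 0.0, 1.0]], 'distortion': [-0.0475, 0.0, 0.0, 0.0, 0.0], 'eye': [456.3402, 9.544, 1259.8672], 'attitude': [-0.0328, 0.0526, 0.7079, -0.7035]}
wrist {'K': [[403.2216, 0.0, 317.7608], [0.0, 403.2216, 240.0442], [0.0, 0.0, 1.0]], 'distortion': [-0.048, 0.0, 0.0, 0.0, 0.0], 'T_tool_cam': [[0.0013, 0.2619, -0.9651, -141.5516], [1.0, 0.0, 0.0013, 1.049], [0.0004, -0.9651, -0.2619, -66.2868], [0.0, 0.0, 0.0, 1.0]]}
```

View pics/top0.png

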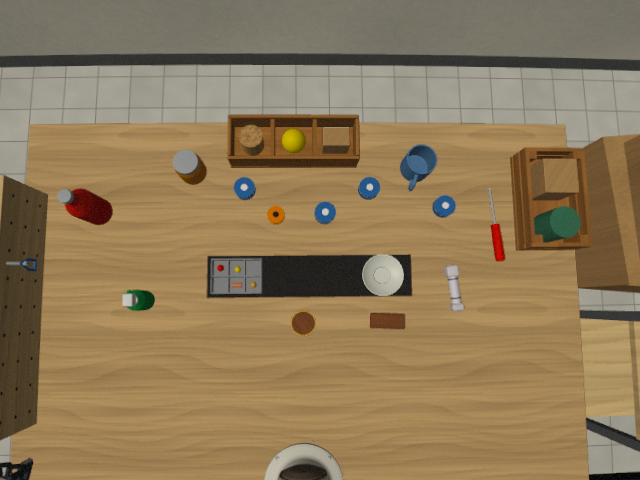

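View pics/side0.png

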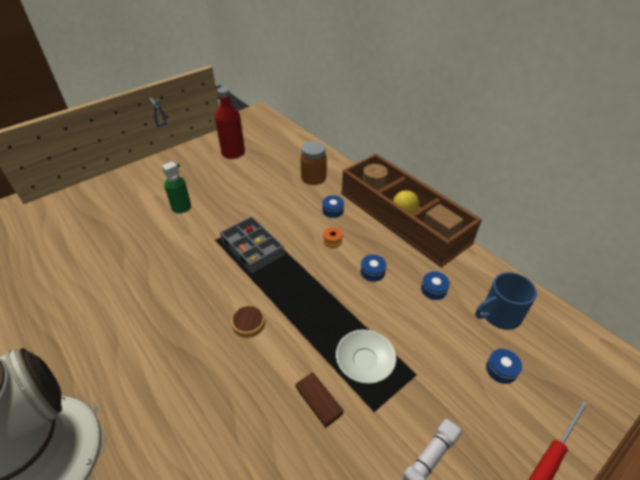

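The top view shows four blue tins with white spots at (244,188), (325,212), (369,188) and (444,206). The blue mug at (418,163) is not a tin. The spool is at (276,215), the bottle head at (130,300), the flashlight at (454,288), the tray at (236,276) and the dish at (383,275). Next I measure them.

```bash
cat > h.py <<'E'
import cv2,numpy as np
from scipy.spatial.transform import Rotation as R
from bench import arm
def cam(n,s=None):
    c=arm.calibration(n);K=np.array(c["K"]);d=np.array(c["distortion"],float)
    if n=="wrist":
        T=np.array(c["T_tool_cam"]);Rt=R.from_quat(s["ee_rot"]).as_matrix()
        return K,d,Rt@T[:3,3]+s["position"],Rt@T[:3,:3]
    return K,d,np.array(c["eye"]),R.from_quat(c["attitude"]).as_matrix()
def rays(px,C):
    K,d,e,A=C
    u=cv2.undistortPoints(np.array(px,float).reshape(-1,1,2),K,d)[:,0]
    return np.c_[u[:,0],-u[:,1],-np.ones(len(u))]@A.T
def onplane(px,z,C):
    r=rays(px,C);return C[2]+r*((z-C[2][2])/r[:,2])[:,None]
def proj(P,C):
    K,d,e,A=C
    q=(np.atleast_2d(P)-e)@A*[1,-1,-1]
    return cv2.projectPoints(q,np.zeros(3),np.zeros(3),K,d)[0][:,0]
def meet(p1,C1,p2,C2):
    a=rays([p1],C1)[0];b=rays([p2],C2)[0]
    t=np.linalg.lstsq(np.c_[a,-b],C2[2]-C1[2],rcond=None)[0]
    P,Q=C1[2]+t[0]*a,C2[2]+t[1]*b
    return (P+Q)/2,np.linalg.norm(P-Q)
def blobs(img,lo,hi,amin=30):
    m=cv2.inRange(cv2.cvtColor(img,cv2.COLOR_RGB2HSV),np.array(lo),np.array(hi))
    cs=cv2.findContours(m,cv2.RETR_EXTERNAL,cv2.CHAIN_APPROX_NONE)[0]
    return sorted([c for c in cs if cv2.contourArea(c)>=amin],key=cv2.contourArea,reverse=True)
def cen(c):
    m=cv2.moments(c);return [m["m10"]/m["m00"],m["m01"]/m["m00"]]
E
python3 - <<'E'
from h import *
np.set_printoptions(precision=1,suppress=True)
I={n:cv2.imread(f"pics/{n}0.png")[:,:,::-1].copy() for n in("top","side")}
C={n:cam(n) for n in I}
print("proj base,tcp",proj([[0,0,0],[141,608,230]],C["top"]).tolist())
# world rectified contours at given heights
def show(nm,lo,hi,z,box=None,amin=30):
    for c in blobs(I["top"],lo,hi,amin):
        p=cen(c)
        if box and not(box[0]<p[0]<box[2] and box[1]<p[1]<box[3]):continue
        P=onplane(c.reshape(-1,2),z,C["top"]).astype(np.float32)[:,:2]
        r=cv2.minAreaRect(P)
        print(nm,"px",np.round(p,1),"world",onplane([p],z,C["top"])[0],"rect",np.array(r[0]),np.array(r[1]),round(r[2],1),"r",round(float(np.linalg.norm(r[0])),1))
show("blue",(95,80,40),(125,255,255),30)
show("white",(0,0,150),(180,60,255),30)
show("orange",(5,180,150),(25,255,255),26)
show("green",(60,100,20),(90,255,255),60)
show("mat",(0,0,0),(180,255,45),3,(200,240,420,310))
show("polish",(0,80,30),(14,255,140),21,(280,300,330,340))
show("brush",(0,80,20),(20,255,120),30,(360,305,415,335))
E
```

```text
proj base,tcp [[302.0523229447641, 482.6001259185464], [11.876985124850364, 454.775428692691]]Traceback (most recent call last):
  File "<stdin>", line 14, in <module>
  File "<stdin>", line 12, in show
cv2.error: OpenCV(4.12.0) /io/opencv/modules/imgproc/src/convhull.cpp:143: error: (-215:Assertion failed) total >= 0 && (depth == CV_32F || depth == CV_32S) in function 'convexHull'
```

```bash
cat > m.py <<'E'
from h import *
np.set_printoptions(precision=1,suppress=True)
I={n:cv2.imread(f"pics/{n}0.png")[:,:,::-1].copy() for n in("top","side")}
C={n:cam(n) for n in I}
def show(nm,lo,hi,z,box=None,amin=30):
    for c in blobs(I["top"],lo,hi,amin):
        p=cen(c)
        if box and not(box[0]<p[0]<box[2] and box[1]<p[1]<box[3]):continue
        P=np.ascontiguousarray(onplane(c.reshape(-1,2),z,C["top"])[:,:2],np.float32)
        r=cv2.minAreaRect(P)
        print(nm,"px",np.round(p,1),"world",onplane([p],z,C["top"])[0],"rect",np.array(r[0]),np.array(r[1]),round(r[2],1),"r",round(float(np.linalg.norm(r[0])),1))
T=(60,120,520,340)
show("blue",(95,80,40),(125,255,255),30,T)
show("white",(0,0,140),(180,60,255),30,T)
show("orange",(5,180,150),(25,255,255),26,T)
show("green",(60,100,20),(90,255,255),60,T)
show("mat",(0,0,0),(180,255,45),3,(200,240,420,310))
show("tray",(80,0,60),(140,80,150),33,(200,240,270,310))
show("polish",(0,80,30),(14,255,140),21,(280,300,330,340))
show("brush",(0,80,20),(20,255,120),30,(360,305,415,335))
cv2.imwrite("pics/crop1.png",cv2.resize(np.ascontiguousarray(I["top"][170:320,100:480,::-1]),None,fx=2.1,fy=2.1,interpolation=cv2.INTER_CUBIC))
E
python3 m.py
```

```text
blue px [418.  163.5] world [ 822.2 -315.3   30. ] rect [ 819.8 -309.9] [ 77.9 124.9] 44.3 r 876.4
blue px [443.6 205.9] world [ 706.6 -379.7   30. ] rect [ 706.5 -379.7] [56.7 54.9] 87.6 r 802.0
blue px [368.6 187.5] world [ 756.2 -180.5   30. ] rect [ 755.8 -179.7] [52.6 59.8] 44.7 r 776.8
blue px [244.1 187.6] world [756.3 148.2  30. ] rect [756.2 147.8] [57.  50.5] 44.6 r 770.5
blue px [324.7 212. ] world [690.5 -63.4  30. ] rect [690.7 -64.1] [52.6 53.3] 89.8 r 693.6
white px [382.6 274.6] world [ 525.5 -211.8   30. ] rect [ 526.5 -212.3] [105.8 105.9] 44.2 r 567.7
white px [184.4 161. ] world [829.1 307.   30. ] rect [829.2 306.7] [61.2 60.1] 89.8 r 884.1
white px [452.5 279.8] world [ 510.4 -395.1   30. ] rect [ 507.6 -396.2] [84.7 36.4] 7.3 r 643.9
white px [ 63.2 195.3] world [738.1 624.   30. ] rect [739.  624.4] [32.1 32.2] 89.6 r 967.5
white px [456.8 304.7] world [ 445.7 -403.8   30. ] rect [ 446.3 -404.5] [31.6 28.4] 89.3 r 602.4
white px [126.5 299.6] world [465.3 446.   30. ] rect [464.5 446.1] [30.7 23.1] 1.9 r 644.0
white px [491.7 205.9] world [ 706.6 -510.7   30. 
[... 200 characters left out ...]
691.9 -64.2] [16.8 17. ] 45.1 r 694.9
white px [243.8 186.9] world [758.4 149.   30. ] rect [758.7 149.1] [17.2 14.9] 44.5 r 773.2
orange px [275.4 214.3] world [685.5  66.   26. ] rect [685.1  65.7] [44.6 45.3] 89.8 r 688.2
green px [143.  300.1] world [463.6 394.2  60. ] rect [465.2 401.9] [66.1 47.1] 89.8 r 614.8
mat px [310.3 275.9] world [524.8 -25.    3. ] rect [525.2  27.2] [434.8 105.1] 89.7 r 525.9
mat px [404.7 275. ] world [ 525.4 -275.7    3. ] rect [ 527.1 -267.2] [ 45.5 104.4] 88.4 r 590.9
polish px [302.8 322.6] world [404.   -4.2  21. ] rect [404.3  -3.5] [54.  53.4] 89.5 r 404.3
brush px [387.1 320.4] world [ 407.7 -220.5   30. ] rect [ 407.5 -220.4] [88.3 38.2] 89.3 r 463.3
```

View pics/crop1.png

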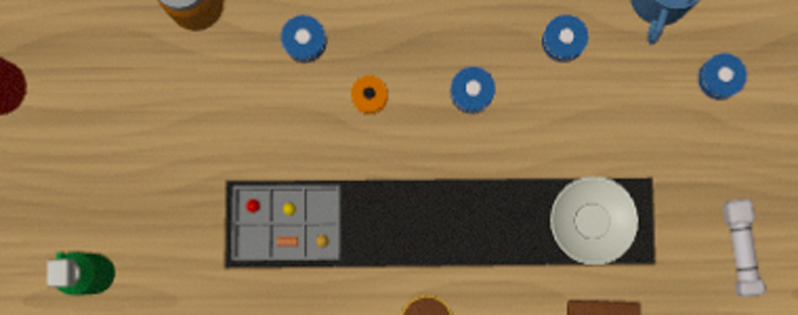

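```bash
cat >> h.py <<'E'
def go(P,spin=0,s=None):
    "tool-frame shift to bring the TCP to P, given spin is done after"
    s=s or arm.read_state()
    return np.round(R.from_quat(s["ee_rot"]).as_matrix().T@(np.array(P)-s["position"]),1)
def axes(s=None):
    s=s or arm.read_state();return R.from_quat(s["ee_rot"]).as_matrix()
E
cat > m2.py <<'E'
from h import *
np.set_printoptions(precision=2,suppress=True)
I=cv2.imread("pics/top0.png");C=cam("top");g=cv2.cvtColor(I,cv2.COLOR_BGR2HSV)[:,:,2]
m=((g<60)).astype(np.uint8)
# mat long edges between columns 266..358 and overall
def edge(cols,rows):
    out=[]
    for c in cols:
        v=g[rows[0]:rows[1],c].astype(float);d=np.abs(np.diff(v));k=d.argmax();w=d[max(0,k-1):k+2]
        out.append([c,rows[0]+0.5+np.average(np.arange(max(0,k-1),k+2)[:len(w)],weights=w)])
    return out
for nm,rows in(("far",(245,265)),("near",(288,306))):
    e=edge(range(272,355),rows);W=onplane(e,3,C)[:,:2]
    p=np.polyfit(W[:,1],W[:,0],1);print(nm,"x=%.2f+%.4f*y"%(p[1],p[0]),"x at -22: %.1f"%np.polyval(p,-22))
for nm,cols in(("left",(200,216)),("right",(403,420))):
    W=[]
    for r in range(262,292):
        d=np.abs(np.diff(g[r,cols[0]:cols[1]].astype(float)));k=d.argmax();W.append([cols[0]+.5+k,r])
    W=onplane(W,3,C);print(nm,np.median(W[:,1]))
c=[b for b in blobs(I[:,:,::-1].copy(),(0,0,140),(180,60,255)) if cv2.contourArea(b)>800][0]
W=np.ascontiguousarray(onplane(c.reshape(-1,2),25,C)[:,:2],np.float32);print("dish",cv2.minEnclosingCircle(W),cv2.fitEllipse(W))
S=cv2.imread("pics/side0.png")[:,:,::-1].copy();CS=cam("side")
for nm,lo,hi in(("orange",(5,180,120),(25,255,255)),("blue",(95,80,40),(125,255,255))):
    print(nm,[np.round(cen(b)).tolist()+onplane([cen(b)],20,CS)[0][:2].round().tolist() for b in blobs(S,lo,hi)])
print(axes(),arm.pinch_z, go([690,-64,180]))
E
python3 m2.py
```

```text
far x=580.07+-0.0039*y x at -22: 580.2
near x=471.10+-0.0028*y x at -22: 471.2
left 245.44695835777935
right -292.186796506413
dish ((1077.5919189453125, -73.90103149414062), 902.4603881835938) ((1015.689453125, -115.65863037109375), (195.5437469482422, 2587.49462890625), 179.80584716796875)
orange [[333.0, 234.0, 688.0, 68.0]]
blue [[508.0, 300.0, 838.0, -305.0], [504.0, 365.0, 706.0, -384.0], [435.0, 285.0, 755.0, -184.0], [373.0, 267.0, 689.0, -66.0], [333.0, 206.0, 756.0, 145.0]]
[[-0.   -0.23 -0.97]
 [-0.   -0.97  0.23]
 [-1.    0.   -0.  ]] 18.700000000000003 [  51.4  531.  -686.7]
```

Chosen tin is the one at (325,212), 694 mm from the base; the others are at 770 mm or more. The crop shows an identical blue lid with a white spot. Mat centre is about (525.7, -23.4), yaw about 0.2°. Moving to the tin.

drive_tool([
  [1,21.2,-27.5,0],
  [2,21.2,-27.5,0],
  [2,21.2,-27.5,0],
  [2,21.2,-27.5,0],
  [2,21.2,-27.5,0],
  [2,21.2,-27.5,0],
  [2,21.2,-27.5,0],
  [2,21.2,-27.5,0],
  [2,21.2,-27.5,0],
  [2,21.2,-27.5,0],
])

```text
clock: 0.98
position: [361.7, 338.6, 212.2]
ee_rot: [-0.702, 0.08, 0.703, 0.08]
contact_force: [1.3, 0.5, 0.1]
gripper_width: 85.2
```

drive_tool([
  [2,21.2,-27.5,0],
  [2,21.2,-27.5,0],
  [2,21.2,-27.5,0],
  [2,21.2,-27.5,0],
  [2,21.2,-27.5,0],
  [2,21.2,-27.5,0],
  [2,21.2,-27.5,0],
  [2,21.2,-27.5,0],
  [2,21.2,-27.5,0],
  [2,21.2,-27.5,0],
])

```text
clock: 1.82
position: [581.8, 70.0, 191.9]
ee_rot: [-0.702, 0.08, 0.703, 0.08]
contact_force: [0.2, 1.0, -0.1]
gripper_width: 85.6
```

drive_tool([
  [2,20,-27,0],
  [2,20,-27,0],
  [2,20,-27,0],
  [2,20,-27,0],
  [0,0,0,0],
  [0,0,0,0],
])

```text
clock: 2.32
position: [668.4, -32.3, 182.6]
ee_rot: [-0.702, 0.082, 0.703, 0.081]
contact_force: [-0.5, 0.0, -0.8]
gripper_width: 85.3
```

```bash
cat > w.py <<'E'
import sys
from h import *
np.set_printoptions(precision=2,suppress=True)
name=sys.argv[1]
s=arm.read_state();im=arm.get_image("wrist");np.save("s.npy",s,allow_pickle=True)
cv2.imwrite(f"pics/{name}.png",im[:,:,::-1])
C=cam("wrist",s);print("t",s["clock"],"pos",s["position"],"j",s["joints"],"w",s["gripper_width"],"F",s["contact_force"])
def circ(nm,lo,hi,z,amin=200):
    for c in blobs(im,lo,hi,amin)[:4]:
        hull=cv2.convexHull(c).reshape(-1,2)
        P=np.ascontiguousarray(onplane(hull,z,C)[:,:2],np.float32)
        ctr,rad=cv2.minEnclosingCircle(P);print(nm,"px",np.round(cen(c)),"centroid",onplane([cen(c)],z,C)[0][:2],"circle",np.array(ctr),round(rad,1),"area",cv2.contourArea(c))
for a in sys.argv[2:]:
    k,z=a.split(":");z=float(z)
    lo,hi={"blue":((95,80,40),(125,255,255)),"orange":((5,180,120),(25,255,255)),"white":((0,0,170),(180,50,255)),"green":((60,100,20),(90,255,255))}[k]
    circ(k,lo,hi,z,100)
E
python3 w.py w1 blue:30 white:30 orange:26
```

```text
t 2.3167 pos [668.42 -32.34 182.65] j [ 0.19  0.49  0.06 -0.   -1.14  1.15] w 85.30827852577772 F [-0.45  0.02 -0.75]
blue px [496.  49.] centroid [ 758.34 -179.34] circle [ 757.88 -179.36] 28.2 area 5316.5
blue px [349. 181.] centroid [692.7  -62.12] circle [692.21 -62.11] 27.5 area 4320.5
blue px [ 49. 161.] centroid [758.76 148.62] circle [758.   148.99] 28.5 area 4257.5
blue px [456.  67.] centroid [ 752.99 -150.07] circle [ 755.27 -162.8 ] 23.8 area 449.0
white px [568. 323.] centroid [ 539.06 -213.29] circle [ 530.42 -207.54] 52.9 area 8678.5
white px [498.  49.] centroid [ 758.14 -180.69] circle [ 758.07 -180.64] 9.1 area 541.5
white px [349. 182.] centroid [691.85 -62.07] circle [691.74 -62.13] 9.2 area 456.5
white px [ 47. 162.] centroid [758.45 150.49] circle [758.36 150.49] 9.2 area 433.5
orange px [188. 225.] centroid [688.24  64.  ] circle [688.37  64.31] 25.7 area 2957.0
```

drive_tool([
  [0,8,-10,0],
  [0,8,-10,0],
  [10,8,-10,0],
  [25,0,0,0],
  [30,0,0,0],
  [30,0,0,0],
  [30,0,0,0],
  [20,0,0,0],
  [0,0,0,0],
])

```text
clock: 3.12
position: [688.3, -61.4, 32.7]
ee_rot: [-0.699, 0.081, 0.706, 0.08]
contact_force: [-0.5, -0.3, -0.1]
gripper_width: 85.4
```

```bash
python3 -c "
from h import *
print(arm.read_state()['position'],go([692,-62.5,1]))"; python3 w.py w2 blue:30 white:30
```

```text
[688.33183981 -61.3525965   32.74892431] [31.7  0.2 -4.2]
t 3.1167 pos [688.33 -61.35  32.75] j [ 0.14  0.67 -0.02 -0.   -0.88  1.2 ] w 85.40089117802435 F [-0.48 -0.28 -0.13]
blue px [316. 293.] centroid [694.26 -63.1 ] circle [692.92 -62.62] 28.0 area 14627.5
blue px [581.  65.] centroid [ 754.56 -169.3 ] circle [ 754.81 -173.78] 26.9 area 10470.0
blue px [518.  68.] centroid [ 757.78 -147.88] circle [ 756.55 -157.99] 22.0 area 2684.0
blue px [316. 223.] centroid [721.19 -69.34] circle [713.66 -67.45] 19.7 area 607.0
white px [613.  45.] centroid [ 758.5  -181.11] circle [ 758.36 -181.1 ] 8.8 area 2039.5
white px [316. 298.] centroid [692.24 -62.59] circle [692.07 -62.55] 8.9 area 1478.0
```

View pics/w2.png

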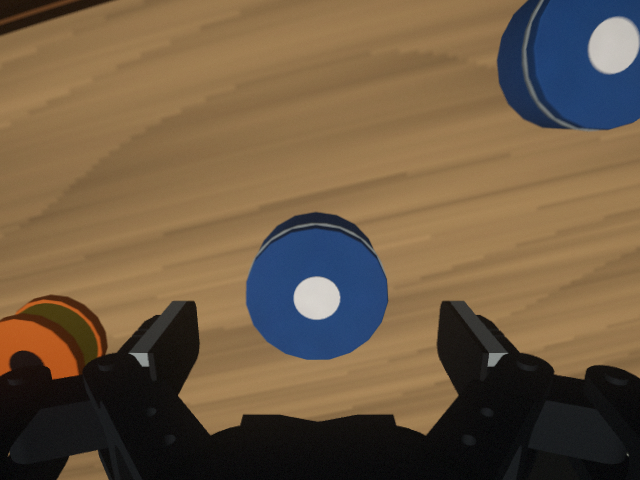

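The wrist view shows the tin lid centred at (316,298), between the open pads at (180,330) and (455,330). Descending and gripping.

drive_tool([
  [10,0,-2,0],
  [12,0,-2,0],
  [9,0,0,0],
  [0,0,0,0],
])

```text
clock: 3.5
position: [694.9, -61.9, 6.3]
ee_rot: [-0.701, 0.081, 0.704, 0.081]
contact_force: [-0.1, 0.1, -0.0]
gripper_width: 85.6
```

drive_tool([
  [0,0,0,0],
  [0,0,0,0],
  [0,0,0,0],
  [0,0,0,0],
  [0,0,0,0],
  [0,0,0,0],
  [0,0,0,0],
  [0,0,0,0],
], grip=40)

```text
clock: 4.17
position: [696.9, -61.7, 9.7]
ee_rot: [0.703, -0.08, -0.702, -0.08]
contact_force: [0.1, 1.0, 5.3]
gripper_width: 53.9
```

drive_tool([
  [-10,0,0,0],
  [-20,0,0,0],
  [-25,0,0,0],
  [-25,0,0,0],
  [-20,0,0,0],
  [0,0,0,0],
  [0,0,0,0],
])

```text
clock: 4.75
position: [696.0, -61.7, 109.3]
ee_rot: [0.703, -0.08, -0.702, -0.081]
contact_force: [0.4, -0.3, -2.5]
gripper_width: 53.8
```

```bash
python3 w.py w3 blue:120 white:120; python3 -c "
from h import *
print(axes(),go([525.7,-23.4,60]))"
```

```text
t 4.75 pos [696.04 -61.67 109.25] j [ 0.14  0.6   0.05 -0.   -1.02  1.2 ] w 53.822372605404595 F [ 0.42 -0.28 -2.53]
blue px [318. 340.] centroid [689.39 -61.01] circle [687.6  -60.61] 30.5 area 18752.5
blue px [508.  91.] centroid [ 759.24 -138.04] circle [ 758.78 -138.11] 16.6 area 8755.5
blue px [318. 260.] centroid [718.92 -67.89] circle [709.14 -65.7 ] 21.9 area 1363.0
blue px [  8. 221.] centroid [756.44  32.45] circle [756.7   34.92] 12.5 area 891.5
white px [614. 383.] centroid [ 644.28 -167.74] circle [ 639.98 -164.52] 20.7 area 1918.0
white px [318. 347.] centroid [686.73 -60.35] circle [686.53 -60.33] 9.7 area 1898.0
white px [511.  91.] centroid [ 758.85 -138.77] circle [ 758.84 -138.76] 5.3 area 895.5
white px [551. 426.] centroid [ 630.72 -142.27] circle [ 630.47 -142.6 ] 6.8 area 153.0
[[-1.82425079e-03 -2.26550259e-01 -9.73997768e-01]
 [ 7.56685863e-04 -9.73999423e-01  2.26549227e-01]
 [-9.99998050e-01 -3.23727735e-04  1.94824660e-03]] [ 47.8   1.1 173.5]
```

View pics/w3.png

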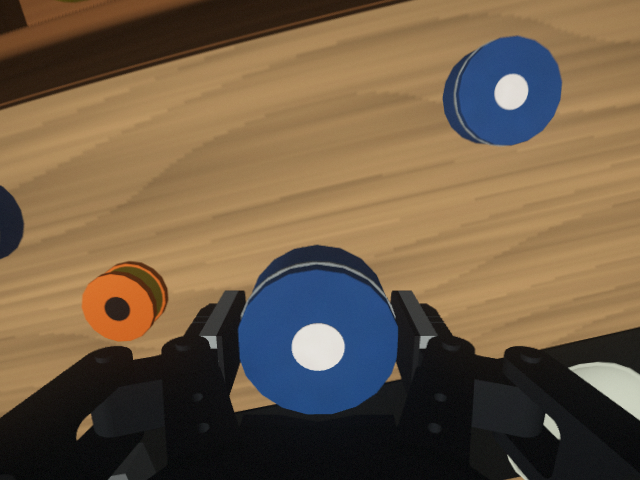

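Tin is held level: spot at (318,347), top at z≈130, so its bottom is ~9.5 mm below the TCP, and the centre is at TCP + (-3.6, 0). Carrying it to the mat centre.

drive_tool([
  [0,0,10,0],
  [0,0,25,0],
  [0,0,30,0],
  [0,0,30,0],
  [0,0,30,0],
  [10,0,26,0],
  [20,0,15,0],
  [20,0,5,0],
  [20,0,0,0],
  [10,0,0,0],
])

```text
clock: 5.63
position: [526.0, -23.7, 24.9]
ee_rot: [-0.7, 0.081, 0.705, 0.08]
contact_force: [-1.1, 0.3, -1.4]
gripper_width: 54.2
```

drive_tool([
  [0,0,0,0],
  [0,0,0,0],
])

```text
clock: 5.8
position: [529.0, -23.4, 27.4]
ee_rot: [-0.702, 0.081, 0.703, 0.08]
contact_force: [1.2, -0.2, -0.4]
gripper_width: 54.0
```

```bash
python3 -c "
from h import *
s=arm.read_state();print(s['clock'],s['position'],go([529.3,-23.4,13]))"
```

```text
5.8 [529.03061174 -23.41000581  27.37798918] [14.4 -0.1 -0.3]
```

drive_tool([
  [5,0,0,0],
  [5,0,0,0],
  [2,0,0,0],
  [1,0,0,0],
  [0,0,0,0],
  [0,0,0,0],
  [0,0,0,0],
])

```text
clock: 6.38
position: [529.6, -23.1, 15.6]
ee_rot: [0.703, -0.08, -0.702, -0.08]
contact_force: [-0.3, 0.4, -0.9]
gripper_width: 53.7
```

drive_tool([
  [1,0,0,0],
  [1,0,0,0],
  [0,0,0,0],
  [0,0,0,0],
])

```text
clock: 6.72
position: [529.4, -23.2, 13.3]
ee_rot: [-0.702, 0.08, 0.703, 0.08]
contact_force: [0.4, 0.5, -1.0]
gripper_width: 53.7
```

drive_tool([
  [1,0,0,0],
  [0,0,0,0],
  [0,0,0,0],
])

```text
clock: 6.97
position: [529.6, -23.2, 12.6]
ee_rot: [0.703, -0.08, -0.702, -0.08]
contact_force: [-1.7, 0.0, 2.4]
gripper_width: 54.0
```

Contact made. Releasing and lifting clear.

drive_tool([
  [0,0,0,0],
  [0,0,0,0],
  [0,0,0,0],
  [0,0,0,0],
  [0,0,0,0],
  [-10,0,0,0],
  [-25,0,0,0],
  [-35,0,0,0],
  [-30,0,0,0],
  [0,0,0,0],
], grip=80)

```text
clock: 7.8
position: [533.8, -22.6, 119.4]
ee_rot: [0.707, -0.079, -0.698, -0.081]
contact_force: [1.4, -0.1, 0.4]
gripper_width: 80.3
```

```bash
sleep 0; python3 w.py w4 blue:33 white:33; python3 -c "
from h import *
print(go([688.2,64,100]))"
```

```text
t 7.8 pos [533.76 -22.63 119.45] j [ 0.26  0.34 -0.38  0.   -0.84  1.08] w 80.32055540561574 F [ 1.44 -0.07  0.37]
blue px [321. 261.] centroid [526.27 -23.08] circle [525.5  -22.95] 28.0 area 6408.5
blue px [320. 215.] centroid [553.41 -28.9 ] circle [544.64 -26.81] 21.6 area 241.0
white px [594. 191.] centroid [ 531.94 -187.09] circle [ 528.5 -203.8] 52.3 area 14827.5
white px [ 69. 298.] centroid [537.56 135.57] circle [533.12 151.87] 60.4 area 8765.5
white px [321. 262.] centroid [525.26 -22.91] circle [525.16 -22.91] 9.2 area 668.0
white px [155. 354.] centroid [488.55  94.52] circle [488.55  96.2 ] 6.6 area 115.0
[  18.2 -119.6 -132.6]
```

Tin stands at (525.3, -22.9), within 1 mm of the target. Next is the spool.

drive_tool([
  [0,-10,-11,0],
  [0,-20,-22,0],
  [0,-24,-26,0],
  [0,-24,-26,0],
  [0,-22,-24,0],
  [10,-14,-16,0],
  [20,-5,-6,0],
  [20,0,0,0],
  [0,0,0,0],
])

```text
clock: 8.6
position: [680.4, 62.8, 56.2]
ee_rot: [-0.699, 0.082, 0.706, 0.08]
contact_force: [-0.4, -0.1, -0.9]
gripper_width: 80.3
```

```bash
python3 w.py w5 orange:26; python3 -c "
from h import *
print(go([688.2,64,12]))"
```

```text
t 8.6 pos [680.42  62.84  56.22] j [ 0.33  0.64 -0.03 -0.   -0.92  1.02] w 80.33004491557601 F [-0.37 -0.08 -0.87]
orange px [303. 267.] centroid [688.55  66.85] circle [688.9   66.54] 24.6 area 7506.0
[46.7 -3.  -6.5]
```

Spool measured at about (688.5, 66). Descending to TCP z≈5, so the tips stay above its lower flange.

drive_tool([
  [10,-2.5,-2,0],
  [15,-2,-2,0],
  [15,0,0,0],
  [10,0,0,0],
  [3,0,0,0],
  [0,0,0,0],
])

```text
clock: 9.15
position: [688.2, 66.4, 8.2]
ee_rot: [-0.702, 0.081, 0.703, 0.08]
contact_force: [0.2, 0.1, 0.2]
gripper_width: 79.9
```

```bash
python3 w.py w6 orange:26; python3 -c "
from h import *
print(go([688.5,66,5]))"
```

```text
t 9.15 pos [688.2   66.38   8.19] j [ 0.33  0.7  -0.05 -0.   -0.83  1.01] w 79.85721916324657 F [0.2  0.11 0.19]
orange px [313. 330.] centroid [689.4   66.82] circle [690.22  66.55] 25.6 area 12551.0
[4.3 0.6 0.3]
```

drive_tool([
  [2,0,0,0],
  [1,0,0,0],
  [0,0,0,0],
])

```text
clock: 9.45
position: [689.0, 66.7, 6.8]
ee_rot: [0.703, -0.08, -0.702, -0.08]
contact_force: [-0.5, 0.7, 0.5]
gripper_width: 79.8
```

drive_tool([
  [0,0,0,0],
  [0,0,0,0],
  [0,0,0,0],
  [0,0,0,0],
  [0,0,0,0],
  [0,0,0,0],
  [0,0,0,0],
  [0,0,0,0],
], grip=32)

```text
clock: 10.12
position: [689.4, 66.8, 7.1]
ee_rot: [0.703, -0.08, -0.702, -0.08]
contact_force: [-0.4, 1.1, 5.7]
gripper_width: 43.5
```

drive_tool([
  [-10,0,0,0],
  [-20,0,0,0],
  [-25,0,0,0],
  [-25,0,0,0],
  [-20,0,0,0],
  [0,0,0,0],
  [0,0,0,0],
  [0,0,0,0],
])

```text
clock: 10.78
position: [687.7, 66.5, 105.0]
ee_rot: [-0.702, 0.081, 0.703, 0.08]
contact_force: [-0.6, 0.5, 0.0]
gripper_width: 43.0
```

```bash
python3 w.py w7 orange:125; python3 -c "
from h import *
print(go([525.3,-22.9,100]))"
```

```text
t 10.7833 pos [687.68  66.5  104.97] j [ 0.33  0.6   0.03 -0.   -1.01  1.01] w 43.00834809591058 F [-0.62  0.54  0.03]
orange px [317. 333.] centroid [688.73  65.54] circle [689.55  65.32] 25.5 area 12630.5
[  5.  123.7 137.8]
```

View pics/w7.png

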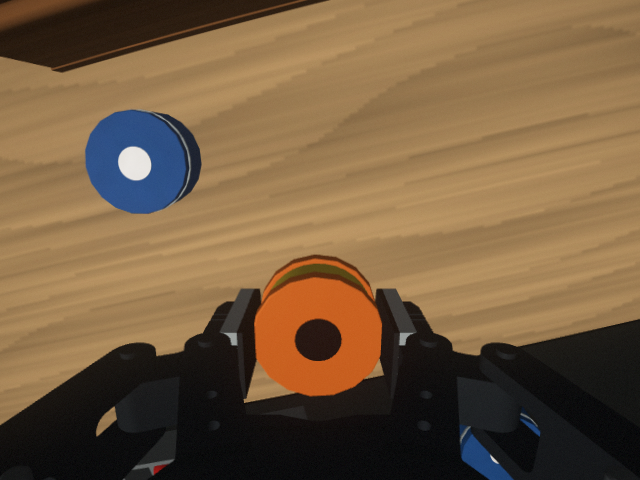

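Spool held: hole at (318,340), top disc centred at about (318,338). Working out its offset from the TCP.

```bash
python3 -c "
from h import *
s=np.load('s.npy',allow_pickle=True).item();C=cam('wrist',s)
P=onplane([[318,337],[318,340]],124,C);print(P-s['position'])
o=(P.mean(0)-s['position']);o[2]=0
print(go(np.array([525.3,-22.9,75])-o),np.array([525.3,-22.9,75])-o)"
```

```text
[[-1.03527008 -0.72317588 19.03247418]
 [-2.14020634 -0.46610766 19.03247418]]
[ 30.  122.7 136.3] [526.88773821 -22.30535823  75.        ]
```

drive_tool([
  [0,10,11,0],
  [0,20,22,0],
  [0,24,26,0],
  [0,24,27,0],
  [0,22,25,0],
  [5,15,17,0],
  [10,7,8,0],
  [10,0,0,0],
  [5,0,0,0],
  [0,0,0,0],
])

```text
clock: 11.67
position: [528.4, -21.4, 74.4]
ee_rot: [-0.701, 0.081, 0.704, 0.08]
contact_force: [0.1, 0.2, -0.5]
gripper_width: 43.0
```

drive_tool([
  [0,0,0,0],
  [0,0,0,0],
])

```text
clock: 11.83
position: [529.8, -21.0, 76.1]
ee_rot: [0.703, -0.08, -0.702, -0.08]
contact_force: [0.3, 1.0, -0.6]
gripper_width: 43.1
```

```bash
python3 -c "
from h import *
s=arm.read_state();print(s['clock'],s['position'],go([526.9,-22.3,42]))"; python3 w.py w8 blue:33 orange:94
```

```text
11.8333 [529.80847859 -21.03550674  76.13961463] [34.1  1.9  2.6]
t 11.8333 pos [529.81 -21.04  76.14] j [ 0.27  0.4  -0.42  0.   -0.75  1.08] w 43.109035520726586 F [ 0.29  0.96 -0.61]
blue px [326. 249.] centroid [540.18 -28.13] circle [526.36 -23.22] 27.6 area 3280.0
blue px [320. 221.] centroid [554.18 -28.45] circle [545.55 -27.06] 20.9 area 437.5
orange px [318. 327.] centroid [531.89 -22.42] circle [531.07 -22.47] 26.2 area 13977.5
```

drive_tool([
  [5,1,1.3,0],
  [10,0.9,1.3,0],
  [10,0,0,0],
  [5,0,0,0],
  [2,0,0,0],
  [0,0,0,0],
  [0,0,0,0],
])

```text
clock: 12.47
position: [526.1, -22.7, 44.4]
ee_rot: [0.703, -0.08, -0.702, -0.08]
contact_force: [-0.4, 0.3, -0.7]
gripper_width: 43.2
```

drive_tool([
  [1,0,0,0],
  [1,0,0,0],
  [0,0,0,0],
  [0,0,0,0],
])

```text
clock: 12.8
position: [525.9, -22.7, 42.5]
ee_rot: [0.703, -0.08, -0.702, -0.08]
contact_force: [-1.0, 0.1, -0.7]
gripper_width: 43.4
```

drive_tool([
  [1,0,-0.8,0],
  [0.5,0,0,0],
  [0,0,0,0],
  [0,0,0,0],
])

```text
clock: 13.13
position: [526.6, -23.0, 40.8]
ee_rot: [-0.702, 0.08, 0.703, 0.08]
contact_force: [-0.5, -0.3, 0.2]
gripper_width: 43.1
```

drive_tool([
  [1,0,0,0],
  [0,0,0,0],
  [0,0,0,0],
])

```text
clock: 13.38
position: [526.7, -22.9, 40.1]
ee_rot: [0.703, -0.08, -0.702, -0.08]
contact_force: [0.0, -0.2, 1.8]
gripper_width: 43.4
```

drive_tool([
  [0,0,0,0],
  [0,0,0,0],
  [0,0,0,0],
  [0,0,0,0],
  [0,0,0,0],
  [-10,0,0,0],
  [-25,0,0,0],
  [-35,0,0,0],
  [-35,0,0,0],
  [0,0,0,0],
], grip=75)

```text
clock: 14.22
position: [531.3, -22.5, 152.9]
ee_rot: [0.708, -0.079, -0.697, -0.081]
contact_force: [0.8, -0.6, 0.3]
gripper_width: 75.1
```

drive_tool([
  [-20,0,0,0],
  [0,0,0,0],
  [0,0,0,0],
])

```text
clock: 14.47
position: [527.2, -22.8, 166.1]
ee_rot: [0.704, -0.08, -0.701, -0.081]
contact_force: [0.9, 0.7, -0.6]
gripper_width: 74.8
```

```bash
python3 w.py w9 blue:33 orange:59; python3 -c "
from h import *
print(go([464,418,230]))
t=arm.get_image('top');cv2.imwrite('pics/t9.png',t[:,:,::-1])
s=arm.get_image('side');cv2.imwrite('pics/s9.png',s[:,:,::-1])
C=cam('top');CS=cam('side')
# bottle head: white-ish in both views
for n,i,b in(('top',t,(90,280,170,320)),('side',s,(155,150,195,190))):
    for c in blobs(i,(0,0,110),(180,70,255),20):
        p=cen(c)
        if b[0]<p[0]<b[2] and b[1]<p[1]<b[3]:print(n,p,cv2.contourArea(c),cv2.boundingRect(c))
"
```

```text
t 14.4667 pos [527.17 -22.77 166.08] j [ 0.26  0.28 -0.33 -0.   -0.96  1.08] w 74.84473142137786 F [ 0.88  0.74 -0.64]
blue px [316. 210.] centroid [540.66 -25.07] circle [525.4  -22.81] 27.7 area 857.5
orange px [319. 240.] centroid [526.18 -23.66] circle [525.85 -23.55] 24.4 area 3936.5
[ -64.9 -415.4  160.4]
top [126.92753623188405, 299.60434782608695] 115.0 (122, 293, 11, 14)
side [168.70019723865877, 165.59960552268245] 84.5 (162, 161, 15, 15)
```

View pics/w9.png

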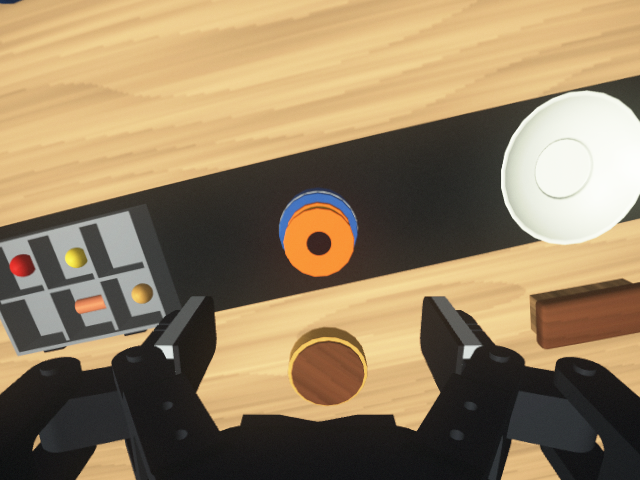

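Spool is concentric on the tin (hole at (319,243); centre (525.9, -23.6) against the tin's (525.4, -22.8)), and the polish tin and brush are undisturbed. Moving to the bottle at height.

```bash
python3 -c "
from h import *
print(meet([126.9,299.6],cam('top'),[168.7,165.6],cam('side')))
print(onplane([[126.9,299.6]],132,cam('top')))
for n,k in(('top','t9'),('side','s9')):
    i=cv2.imread(f'pics/{k}.png')[:,:,::-1].copy()
    for c in blobs(i,(60,100,20),(90,255,255),100):print(n,cen(c),cv2.boundingRect(c))
print(go([450,400,235]))
"
```

```text
(array([464.92301403, 409.78233259, 129.03329903]), np.float64(0.9293853472163743))
[[464.47331727 408.92198906 132.        ]]
top [557.2003374750728, 223.5149562816383] (535, 207, 45, 35)
top [142.91988304093567, 300.0883040935672] (127, 290, 27, 20)
side [177.43087790111, 194.77632021527074] (165, 178, 24, 34)
[ -71.1 -394.9  169.7]
```

drive_tool([
  [-10,-15,6,0],
  [-20,-30,12,0],
  [-20,-35,14,0],
  [-19,-35,14,0],
  [0,-35,14,0],
  [0,-35,14,0],
  [0,-35,14,0],
  [0,-35,14,0],
  [0,-35,14,0],
  [0,-35,14,0],
], grip=60)

```text
clock: 15.45
position: [472.6, 323.2, 231.9]
ee_rot: [-0.702, 0.081, 0.703, 0.08]
contact_force: [0.8, -0.4, -0.1]
gripper_width: 59.8
```

drive_tool([
  [0,-35,14,0],
  [0,-27,11,0],
  [0,-15,6,0],
  [0,-8,3,0],
  [0,0,0,-6.5],
  [0,0,0,-6.5],
  [0,0,0,0],
  [0,0,0,0],
])

```text
clock: 16.12
position: [459.8, 411.1, 232.7]
ee_rot: [-0.707, 0.002, 0.707, 0.001]
contact_force: [-0.4, -0.3, 0.3]
gripper_width: 60.2
```

```bash
python3 w.py w10 white:132 green:100; python3 -c "
from h import *
print(axes());print(go([464.5,409,180]))
s=arm.read_state();print(proj([[464.5,409,132],[464.5,409,118]],cam('wrist',s)))
"
```

```text
t 16.1167 pos [459.83 411.11 232.71] j [ 0.99  0.37 -0.01 -0.   -1.19  0.57] w 60.24235517713823 F [-0.38 -0.26  0.31]
white px [316. 231.] centroid [465.69 411.26] circle [465.35 411.12] 16.4 area 1361.5
green px [302. 204.] centroid [477.53 421.33] circle [470.88 413.39] 22.2 area 923.0
[[-4.49882488e-04 -4.69182113e-03 -9.99988892e-01]
 [-6.47021798e-04 -9.99988783e-01  4.69211170e-03]
 [-9.99999689e-01  6.49125509e-04  4.46841731e-04]]
[52.9  2.1 -4.7]
[[319.9652787  233.28497105]
 [319.86531453 228.01915025]]
```

View pics/w10.png

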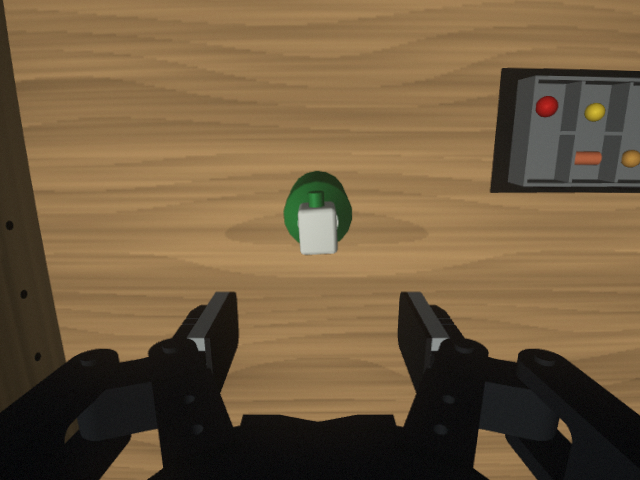

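Nozzle (green, (316,200)) points to +x and the head at (318,230) is square to the jaws. Descending.

drive_tool([
  [10,0.5,-2.5,0],
  [25,0,-3,0],
  [30,0,0,0],
  [30,0,0,0],
  [18,0,0,0],
  [7,0,0,0],
  [4,0,0,0],
  [0,0,0,0],
  [0,0,0,0],
])

```text
clock: 16.92
position: [465.8, 412.2, 110.3]
ee_rot: [0.708, 0.0, -0.707, -0.001]
contact_force: [1.3, 0.2, -0.8]
gripper_width: 59.9
```

```bash
python3 w.py w11 white:132; python3 -c "
from h import *
print(go([465.2,410.5,107]))
"
```

```text
t 16.9167 pos [465.84 412.24 110.29] j [ 0.98  0.48 -0.16  0.   -0.93  0.58] w 59.876739612164606 F [ 1.34  0.17 -0.8 ]
white px [318. 336.] centroid [466.56 411.14] circle [466.28 411.17] 16.4 area 4359.5
[3.7 1.9 0.7]
```

View pics/w11.png

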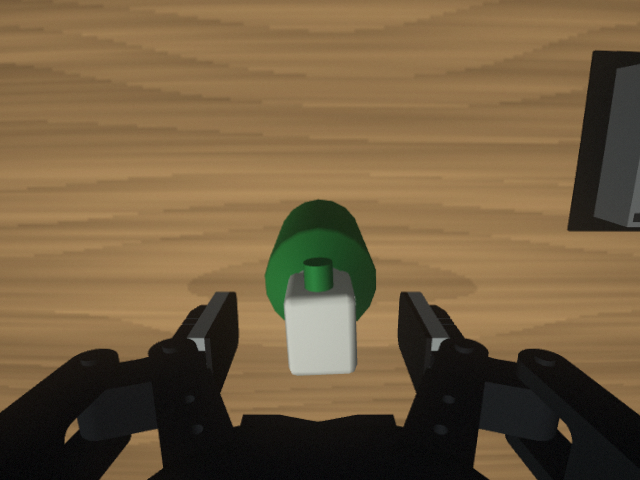

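Head at (320,338) sits between the pads. Closing.

drive_tool([
  [2,0.8,0,0],
  [0,0,0,0],
  [0,0,0,0],
])

```text
clock: 17.22
position: [465.3, 411.0, 107.8]
ee_rot: [0.707, -0.0, -0.707, -0.001]
contact_force: [0.6, -0.5, -0.5]
gripper_width: 59.9
```

drive_tool([
  [0,0,0,0],
  [0,0,0,0],
  [0,0,0,0],
  [0,0,0,0],
  [0,0,0,0],
  [0,0,0,0],
  [0,0,0,0],
  [0,0,0,0],
], grip=10)

```text
clock: 17.88
position: [465.4, 411.1, 107.5]
ee_rot: [0.707, -0.0, -0.707, -0.0]
contact_force: [-0.6, 0.5, 1.6]
gripper_width: 23.5
```

drive_tool([
  [-10,0,0,0],
  [-20,0,0,0],
  [-30,0,0,0],
  [-25,0,0,0],
  [-15,0,0,0],
  [0,0,0,0],
  [0,0,0,0],
  [0,0,0,0],
])

```text
clock: 18.55
position: [464.3, 410.1, 205.7]
ee_rot: [-0.706, 0.001, 0.708, -0.0]
contact_force: [-0.4, 0.5, -1.6]
gripper_width: 23.2
```

```bash
python3 w.py w12 white:229; python3 -c "
from h import *
print(axes());print(go([627.3,-213,208]))
"
```

```text
t 18.55 pos [464.28 410.07 205.66] j [ 0.98  0.39 -0.04 -0.   -1.14  0.59] w 23.247461489040397 F [-0.36  0.48 -1.62]
white px [316. 338.] centroid [465.25 409.83] circle [464.83 410.  ] 17.0 area 4773.0
[[-0.00265004 -0.00125321 -0.9999957 ]
 [-0.0026204  -0.99999577  0.00126015]
 [-0.99999306  0.00262373  0.00264675]]
[  -1.5  622.8 -163.8]
```

drive_tool([
  [0,12,-3,0],
  [0,25,-6.5,0],
  [0,32,-8.5,0],
  [0,34,-9,0],
  [0,34,-9,0],
  [0,34,-9,0],
  [0,34,-9,0],
  [0,34,-9,0],
  [0,34,-9,0],
  [0,34,-9,0],
])

```text
clock: 19.43
position: [545.2, 101.2, 206.1]
ee_rot: [-0.706, 0.001, 0.708, 0.0]
contact_force: [0.8, 0.6, -1.2]
gripper_width: 23.1
```

drive_tool([
  [0,34,-9,0],
  [0,34,-9,0],
  [0,34,-9,0],
  [0,34,-9,0],
  [0,34,-9,0],
  [0,34,-9,0],
  [0,34,-9,0],
  [0,25,-6,0],
  [0,13,-3,0],
  [0,6,-2,0],
])

```text
clock: 20.27
position: [618.7, -180.7, 205.5]
ee_rot: [-0.706, 0.001, 0.708, 0.001]
contact_force: [-0.7, -0.3, -1.1]
gripper_width: 23.0
```

drive_tool([
  [0,0,0,0],
  [0,0,0,0],
  [0,0,0,0],
])

```text
clock: 20.52
position: [619.3, -177.0, 207.0]
ee_rot: [-0.707, -0.0, 0.707, -0.0]
contact_force: [0.3, -0.1, -0.4]
gripper_width: 23.4
```

```bash
python3 w.py w13 white:25; python3 -c "
from h import *
print(axes());print(go([626.8,-213,150]))
"
```

```text
t 20.5167 pos [ 619.31 -177.05  207.01] j [-0.03  0.43  0.02 -0.   -1.16  1.6 ] w 23.448003513077744 F [ 0.35 -0.05 -0.4 ]
white px [316. 338.] centroid [ 507.31 -176.2 ] circle [ 505.74 -175.56] 47.2 area 4972.5
white px [396. 297.] centroid [ 546.54 -245.12] circle [ 543.58 -241.77] 39.7 area 1725.5
white px [554. 354.] centroid [ 488.56 -395.11] circle [ 489.02 -394.92] 27.5 area 1034.5
white px [562. 312.] centroid [ 531.46 -394.99] circle [ 532.54 -393.71] 19.6 area 974.5
[[-8.39045763e-05  9.17859657e-04 -9.99999575e-01]
 [ 2.45964009e-04 -9.99999548e-01 -9.17880270e-04]
 [-9.99999966e-01 -2.46040919e-04  8.36787780e-05]]
[57.2 36.1 -7.3]
```

View pics/w13.png

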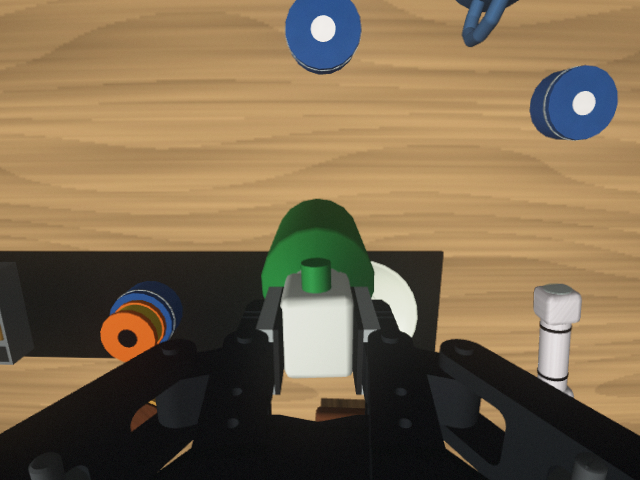

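Bottle hangs upright in the grip: head (316,320), tin and spool (130,330) untouched. Moving over to its place and lowering.

drive_tool([
  [0,8,-2,0],
  [0,14,-3.5,0],
  [10,10,-2,0],
  [20,4,0,0],
  [25,0,0,0],
  [20,0,0,0],
  [10,0,0,0],
  [5,0,0,0],
  [0,0,0,0],
  [0,0,0,0],
])

```text
clock: 21.4
position: [627.8, -214.8, 117.8]
ee_rot: [0.708, -0.0, -0.707, 0.0]
contact_force: [0.8, -0.1, -0.4]
gripper_width: 22.7
```

drive_tool([
  [2,0,0,0],
  [1,0,0,0],
  [0,0,0,0],
  [0,0,0,0],
])

```text
clock: 21.73
position: [627.3, -214.3, 114.7]
ee_rot: [0.707, -0.0, -0.707, -0.0]
contact_force: [-0.5, -0.5, -1.4]
gripper_width: 22.7
```

drive_tool([
  [2,-0.6,0,0],
  [2,-0.6,0,0],
  [1,0,0,0],
  [0.5,0,0,0],
  [0,0,0,0],
  [0,0,0,0],
])

```text
clock: 22.23
position: [627.1, -213.1, 108.5]
ee_rot: [-0.707, 0.0, 0.707, 0.0]
contact_force: [-0.1, -0.1, -1.8]
gripper_width: 22.8
```

drive_tool([
  [1,0,0,0],
  [0.5,0,0,0],
  [0,0,0,0],
  [0,0,0,0],
])

```text
clock: 22.57
position: [627.3, -213.1, 107.5]
ee_rot: [0.707, -0.0, -0.707, -0.0]
contact_force: [-0.1, 0.8, 0.9]
gripper_width: 23.2
```

drive_tool([
  [0,0,0,0],
  [0,0,0,0],
  [0,0,0,0],
  [0,0,0,0],
  [0,0,0,0],
  [-10,0,0,0],
  [-25,0,0,0],
  [-35,0,0,0],
  [-30,0,0,0],
  [0,0,0,0],
], grip=60)

```text
clock: 23.4
position: [630.8, -214.4, 216.3]
ee_rot: [0.712, -0.001, -0.702, 0.002]
contact_force: [1.4, -0.6, 1.4]
gripper_width: 60.2
```

```bash
python3 w.py w14 white:132 green:100; python3 - <<'E'
from h import *
np.set_printoptions(precision=2,suppress=True)
t=arm.get_image('top');C=cam('top');cv2.imwrite('pics/t14.png',t[:,:,::-1])
P=[]
for c in blobs(t,(0,0,110),(180,70,255),15):
    p=cen(c)
    if 435<p[0]<475 and 255<p[1]<320:
        W=onplane(c.reshape(-1,2),32,C);r=cv2.minAreaRect(np.ascontiguousarray(W[:,:2],np.float32));print(p,cv2.contourArea(c),r)
        P+=W[:,:2].tolist()
r=cv2.minAreaRect(np.array(P,np.float32));print("whole",r,np.round(cv2.boxPoints(r),1).tolist())
print(axes())
E
```

```text
t 23.4 pos [ 630.79 -214.39  216.34] j [-0.08  0.46  0.08  0.   -1.18  1.65] w 60.220532391334125 F [ 1.44 -0.57  1.41]
white px [312. 317.] centroid [ 588.42 -212.12] circle [ 593.33 -213.77] 49.5 area 11361.0
white px [512. 322.] centroid [ 583.85 -336.69] circle [ 584.12 -336.79] 12.7 area 816.0
white px [272.  52.] centroid [ 738.32 -191.63] circle [ 738.28 -191.64] 6.2 area 437.5
white px [526. 121.] centroid [ 704.07 -329.76] circle [ 704.04 -329.79] 6.2 area 372.5
green px [301. 221.] centroid [ 641.24 -204.88] circle [ 633.76 -210.64] 22.5 area 1196.0
[453.63813651137593, 287.0953412784399] 461.5 ((490.3507995605469, -397.243408203125), (119.62577056884766, 37.29572296142578), 6.702508449554443)
whole ((490.3507995605469, -397.243408203125), (119.62577056884766, 37.29572296142578), 6.702508449554443) [[428.79998779296875, -385.70001220703125], [433.1000061035156, -422.70001220703125], [551.9000244140625, -408.79998779296875], [547.5999755859375, -371.70001220703125]]
[[ 0. -0. -1.]
 [-0. -1.  0.]
 [-1.  0. -0.]]
```

Bottle released standing. Going to the flashlight (about (490, -399), axis ~6.7° from x).

drive_tool([
  [0,10,8,0],
  [0,22,17,0],
  [0,27,21,0],
  [0,28,21,0],
  [10,28,21,0],
  [15,28,21,0],
  [20,22,17,-3],
  [20,12,9,-3.7],
  [0,5,4,0],
  [0,0,0,0],
])

```text
clock: 24.33
position: [486.8, -396.8, 140.2]
ee_rot: [-0.704, -0.04, 0.708, -0.039]
contact_force: [-0.3, -0.1, 0.6]
gripper_width: 59.9
```

drive_tool([
  [0,0,0,0],
  [0,0,0,0],
])

```text
clock: 24.5
position: [490.4, -395.7, 143.4]
ee_rot: [0.707, 0.041, -0.705, 0.042]
contact_force: [0.7, -0.4, 0.2]
gripper_width: 59.8
```

```bash
python3 w.py w15 white:32; python3 - <<'E'
from h import *
np.set_printoptions(precision=2,suppress=True)
s=np.load('s.npy',allow_pickle=True).item();C=cam('wrist',s);im=cv2.imread('pics/w15.png')[:,:,::-1].copy()
print(axes(s),np.degrees(np.arctan2(*axes(s)[[1,0],1])))
P=[]
for c in blobs(im,(0,0,100),(180,45,255),150):
    W=onplane(c.reshape(-1,2),32,C)[:,:2]
    if np.linalg.norm(W.mean(0)-[490,-399])<80: P+=W.tolist();print(cen(c),cv2.contourArea(c),cv2.boundingRect(c))
r=cv2.minAreaRect(np.array(P,np.float32));print(r)
E
```

```text
t 24.5 pos [ 490.41 -395.65  143.38] j [-0.42  0.46 -0.1   0.   -1.01  2.11] w 59.803594973606096 F [ 0.66 -0.37  0.23]
white px [ 62. 151.] centroid [ 526.98 -230.9 ] circle [ 526.81 -216.57] 52.8 area 14272.5
white px [318. 237.] centroid [ 490.34 -396.36] circle [ 489.86 -395.59] 24.2 area 1586.0
white px [321. 166.] centroid [ 535.73 -393.43] circle [ 535.41 -393.57] 16.8 area 1582.5
white px [320. 306.] centroid [ 441.96 -403.65] circle [ 442.38 -404.  ] 13.5 area 632.0
[[ 0.    0.12 -0.99]
 [-0.   -0.99 -0.12]
 [-1.    0.   -0.  ]] -83.32919037385797
[323.36651490066225, 169.12879415011037] 2416.0 (300, 142, 49, 57)
[321.7392260334213, 236.5419964819701] 2274.0 (305, 201, 36, 72)
[321.73199915290127, 297.3144853875477] 1574.0 (301, 273, 44, 45)
((492.2112121582031, -399.8188171386719), (116.93855285644531, 29.729299545288086), 6.220990180969238)
```

View pics/w15.png

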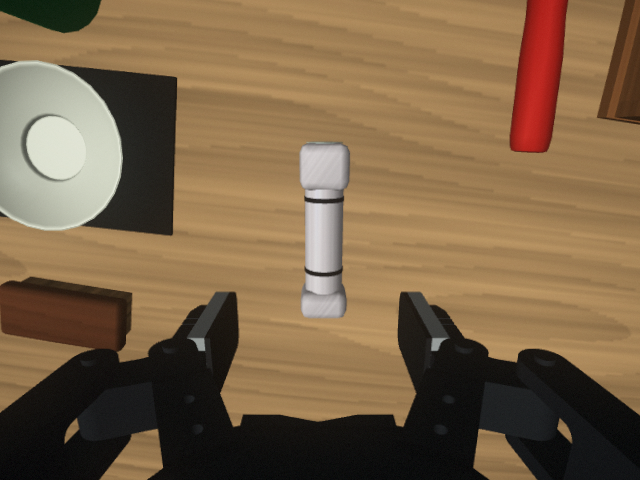

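Flashlight runs vertically in the view at column 323, rows 142–318, lens end at the top and square to the jaws. The dish and brush look untouched. Descending on the barrel centre.

drive_tool([
  [10,2,0,0],
  [25,1.8,0,0],
  [30,0,0,0],
  [30,0,0,0],
  [20,0,0,0],
  [10,0,0,0],
  [6,0,0,0],
  [0,0,0,0],
  [0,0,0,0],
  [0,0,0,0],
])

```text
clock: 25.38
position: [490.8, -400.1, 12.8]
ee_rot: [0.707, 0.041, -0.705, 0.042]
contact_force: [0.5, -0.3, 0.2]
gripper_width: 59.6
```

```bash
python3 -c "
from h import *
print(go([491,-399.5,3]))"
```

```text
[ 9.8 -0.6 -0.2]
```

drive_tool([
  [4,0,0,0],
  [4,0,0,0],
  [1,0,0,0],
  [0,0,0,0],
  [0,0,0,0],
])

```text
clock: 25.8
position: [489.5, -399.7, 2.1]
ee_rot: [-0.706, -0.041, 0.706, -0.041]
contact_force: [0.1, -1.0, -0.1]
gripper_width: 60.3
```

drive_tool([
  [0,0,0,0],
  [0,0,0,0],
  [0,0,0,0],
  [0,0,0,0],
  [0,0,0,0],
  [0,0,0,0],
  [0,0,0,0],
], grip=14)

```text
clock: 26.38
position: [489.8, -399.8, 2.5]
ee_rot: [0.706, 0.041, -0.706, 0.041]
contact_force: [-0.7, 0.4, 3.4]
gripper_width: 24.0
```

drive_tool([
  [-10,0,0,0],
  [-20,0,0,0],
  [-25,0,0,0],
  [-30,0,0,0],
  [-30,0,0,0],
  [-15,0,0,0],
  [0,0,0,0],
  [0,0,0,0],
])

```text
clock: 27.05
position: [489.6, -399.4, 132.8]
ee_rot: [0.706, 0.041, -0.705, 0.041]
contact_force: [0.4, 0.8, -2.3]
gripper_width: 24.0
```

```bash
python3 w.py w16 white:150; python3 -c "
from h import *
print(axes());print(go([434.1,166.3,130]))"
```

```text
t 27.05 pos [ 489.58 -399.41  132.79] j [-0.43  0.48 -0.11 -0.   -0.99  2.12] w 24.001010684978915 F [ 0.38  0.78 -2.31]
white px [ 49. 150.] centroid [ 540.73 -310.68] circle [ 540.38 -302.65] 26.9 area 14758.5
white px [312. 201.] centroid [ 533.82 -393.33] circle [ 533.13 -393.77] 18.8 area 7764.0
white px [307. 340.] centroid [ 486.06 -396.9 ] circle [ 484.76 -396.46] 27.0 area 5951.5
white px [308. 259.] centroid [ 515.13 -394.06] circle [ 515.26 -393.68] 9.3 area 828.0
[[-1.16976005e-03  1.15207753e-01 -9.93340730e-01]
 [ 1.52336867e-03 -9.93340051e-01 -1.15209468e-01]
 [-9.99998156e-01 -1.64799158e-03  9.86465632e-04]]
[   2.2 -567.8  -10.8]
```

View pics/w16.png

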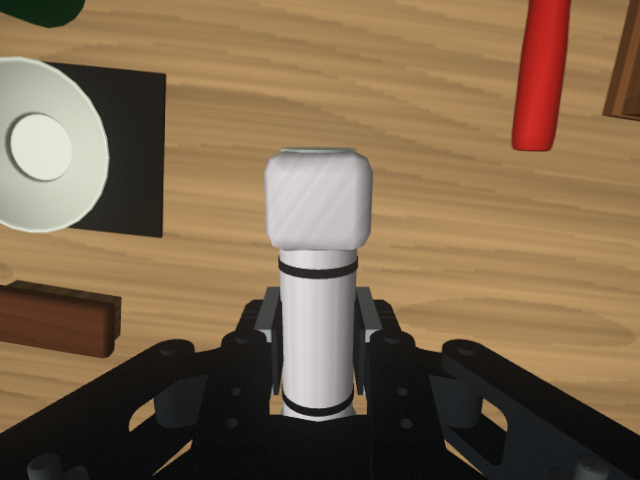

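Barrel held centrally, lens end at rows 150–248. Getting the along-axis offset, then carrying it over.

```bash
python3 -c "
from h import *
s=np.load('s.npy',allow_pickle=True).item();C=cam('wrist',s)
P=onplane([[318,152],[318,247]],162.3,C);print(((P-s['position'])@axes(s)).round(1))"
```

```text
[[-29.4   1.  -60.4]
 [-29.5   1.  -33.5]]
```

drive_tool([
  [0,-12,0,0],
  [0,-24,0,0],
  [0,-32,-1,0],
  [0,-34,-1,0],
  [0,-34,-1,0],
  [0,-34,-1,0],
  [0,-34,-1,0],
  [0,-34,-1,0],
  [0,-34,-1,0],
  [0,-34,-1,0],
])

```text
clock: 27.93
position: [460.1, -93.0, 130.6]
ee_rot: [-0.705, -0.041, 0.707, -0.041]
contact_force: [0.5, -0.0, -2.3]
gripper_width: 24.1
```

drive_tool([
  [0,-34,-1,0],
  [0,-34,-1,0],
  [0,-34,-1,0],
  [0,-34,-1,0],
  [0,-34,-1,0],
  [0,-34,-1,0],
  [0,-28,0,0],
  [0,-18,0,0],
  [0,-10,0,0],
  [0,0,0,0],
])

```text
clock: 28.77
position: [437.0, 165.4, 131.0]
ee_rot: [-0.705, -0.042, 0.707, -0.042]
contact_force: [-0.7, 0.9, -1.6]
gripper_width: 24.2
```

drive_tool([
  [0,0,0,-4],
  [0,0,0,-7],
  [0,0,0,-7],
  [0,0,0,-7],
  [0,0,0,-7],
  [0,0,0,-7],
  [0,0,0,-7],
  [0,0,0,-7],
  [0,0,0,-7],
  [0,0,0,-7],
])

```text
clock: 29.6
position: [437.2, 162.6, 131.3]
ee_rot: [-0.564, -0.425, 0.566, -0.425]
contact_force: [-0.9, 0.8, -1.1]
gripper_width: 24.1
```

drive_tool([
  [0,0,0,-7],
  [0,0,0,-6],
  [0,0,0,-3.5],
  [0,0,0,0],
  [0,0,0,0],
])

```text
clock: 30.02
position: [437.5, 163.0, 131.5]
ee_rot: [-0.5, -0.5, 0.501, -0.5]
contact_force: [-0.4, -0.3, -0.7]
gripper_width: 24.2
```

```bash
python3 w.py w17; python3 -c "
from h import *
print(axes().round(3),np.degrees(np.arctan2(*axes()[[1,0],1])));print(go([434.1,166.3,60]))"
```

```text
t 30.0167 pos [437.48 163.04 131.51] j [ 0.71  0.22 -0.51 -0.   -0.84  2.44] w 24.170809267074095 F [-0.37 -0.29 -0.74]
[[-0.001  1.    -0.   ]
 [-0.001 -0.    -1.   ]
 [-1.    -0.001  0.001]] -0.0032700715574344973
[71.7 -3.4 -3.1]
```

View pics/w17.png

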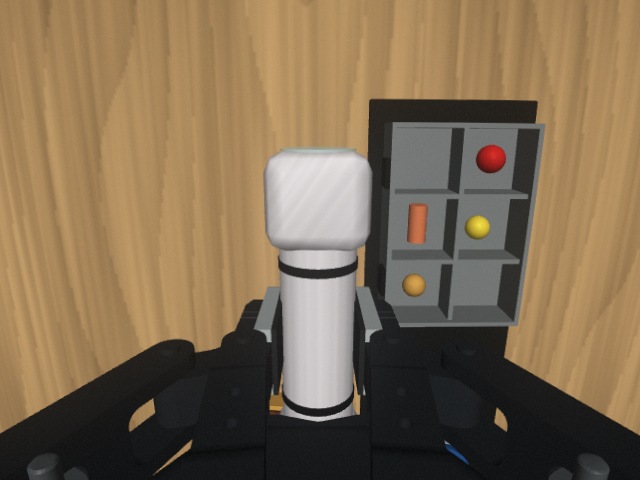

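Flashlight is parallel to the tray's latch side. The tray rim corners are at about (543,125), (518,325) and (388,124). Checking the tray position from this view, against mat centre + 190.

```bash
python3 -c "
from h import *
s=np.load('s.npy',allow_pickle=True).item();C=cam('wrist',s)
print('rim',onplane([[543,125],[518,325],[388,124]],33,C).round(1));print('mat',onplane([[370,100],[536,101]],3,C).round(1))"
```

```text
rim [[568.6 232.7  33. ]
 [570.1 104.8  33. ]
 [477.7 232.4  33. ]]
mat [[470.6 247.7   3. ]
 [578.3 248.2   3. ]]
```

drive_tool([
  [10,-1.7,-1.5,0],
  [20,-1.7,-1.5,0],
  [25,0,0,0],
  [25,0,0,0],
  [18,0,0,0],
  [10,0,0,0],
  [5,0,0,0],
  [0,0,0,0],
  [0,0,0,0],
  [0,0,0,0],
])

```text
clock: 30.9
position: [435.2, 167.6, 19.9]
ee_rot: [0.5, 0.5, -0.499, 0.501]
contact_force: [0.3, -0.2, -1.1]
gripper_width: 23.7
```

```bash
python3 -c "
from h import *
print(go([434,166,3]),axes()[:,1])"
```

```text
[16.9 -1.2  1.6] [0.99999617 0.0023395  0.00147568]
```

drive_tool([
  [4,-0.6,0.8,0],
  [4,-0.6,0.7,0],
  [4,0,0,0],
  [2,0,0,0],
  [0,0,0,0],
  [0,0,0,0],
  [0,0,0,0],
])

```text
clock: 31.48
position: [433.5, 165.7, 5.1]
ee_rot: [0.499, 0.501, -0.499, 0.501]
contact_force: [-0.2, 0.5, -0.5]
gripper_width: 24.1
```

drive_tool([
  [1,0,0,0],
  [1,0,0,0],
  [0,0,0,0],
  [0,0,0,0],
])

```text
clock: 31.82
position: [433.4, 165.7, 3.1]
ee_rot: [0.499, 0.501, -0.499, 0.501]
contact_force: [-0.3, 0.8, -2.1]
gripper_width: 24.0
```

drive_tool([
  [1,0,0,0],
  [0,0,0,0],
  [0,0,0,0],
])

```text
clock: 32.07
position: [433.5, 165.8, 2.4]
ee_rot: [0.499, 0.501, -0.499, 0.501]
contact_force: [-1.1, -0.2, 3.1]
gripper_width: 24.2
```

drive_tool([
  [0,0,0,0],
  [0,0,0,0],
  [0,0,0,0],
  [0,0,0,0],
  [0,0,0,0],
  [-5,0,0,0],
  [-15,0,0,0],
  [-25,0,0,0],
  [-35,0,0,0],
  [-35,0,0,0],
], grip=42)

```text
clock: 32.9
position: [432.7, 165.1, 118.2]
ee_rot: [0.499, 0.501, -0.5, 0.501]
contact_force: [1.8, 0.1, -0.2]
gripper_width: 42.0
```

drive_tool([
  [-30,0,0,0],
  [-30,0,0,0],
  [-20,0,0,0],
  [0,0,0,0],
  [0,0,0,0],
  [0,0,0,0],
])

```text
clock: 33.4
position: [432.7, 165.3, 196.6]
ee_rot: [0.499, 0.501, -0.5, 0.5]
contact_force: [0.1, 0.0, 0.0]
gripper_width: 42.2
```

```bash
python3 w.py w18; python3 - <<'E'
from h import *
np.set_printoptions(precision=1,suppress=True)
s=np.load('s.npy',allow_pickle=True).item();C=cam('wrist',s);im=cv2.imread('pics/w18.png')[:,:,::-1].copy()
P=[]
for c in blobs(im,(0,0,100),(180,45,255),150):
    W=onplane(c.reshape(-1,2),32,C)[:,:2]
    if np.linalg.norm(W.mean(0)-[434,167])<80 and W[:,0].max()<465: P+=W.tolist()
print("flash",cv2.minAreaRect(np.array(P,np.float32)))
sd=arm.get_image('side');cv2.imwrite('pics/s18.png',sd[:,:,::-1])
t=arm.get_image('top');cv2.imwrite('pics/t18.png',t[:,:,::-1])
E
```

```text
t 33.4 pos [432.68 165.27 196.6 ] j [ 0.72  0.14 -0.42 -0.   -1.01  2.43] w 42.24434237808133 F [0.14 0.   0.04]
flash ((433.2460632324219, 167.3934326171875), (116.74823760986328, 30.092824935913086), 89.94580841064453)
```

View pics/w18.png

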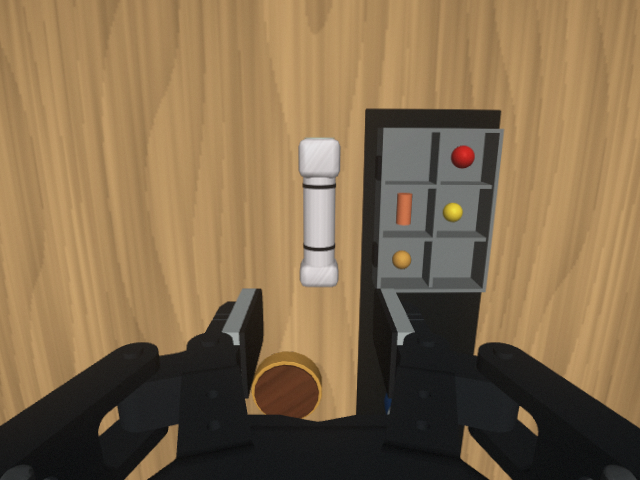

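View pics/s18.png

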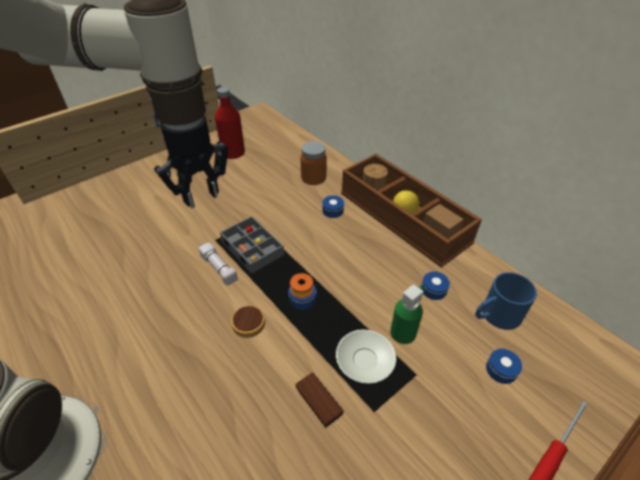

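Side view: spool on tin (301,288), bottle standing behind the dish (406,315), flashlight in front of the tray (217,262), brush and polish tin in place. One numeric check, then I hand in.

```bash
python3 - <<'E'
from h import *
np.set_printoptions(precision=1,suppress=True)
t=cv2.imread('pics/t18.png')[:,:,::-1].copy();s=cv2.imread('pics/s18.png')[:,:,::-1].copy();C=cam('top')
def f(i,lo,hi,b):
    return [cen(c) for c in blobs(i,lo,hi,15) if b[0]<cen(c)[0]<b[2] and b[1]<cen(c)[1]<b[3]]
W=((0,0,110),(180,70,255))
h=f(s,*W,(395,280,425,306));p=proj([[627,-213,122]],C)[0]
ht=f(t,*W,(p[0]-25,p[1]-25,p[0]+25,p[1]+20));print(h,ht,p)
if h and ht:print("head",meet(ht[0],C,h[0],cam('side')))
print("polish",[onplane([q],21,C)[0] for q in f(t,(0,80,30),(14,255,140),(280,300,330,340))])
print("brush",[onplane([q],30,C)[0] for q in f(t,(0,80,20),(20,255,120),(360,305,415,335))])
print("orange",[onplane([q],59,C)[0] for q in f(t,(5,180,150),(25,255,255),(290,255,340,300))])
arm.job_done();print(arm.read_state()['clock'])
E
```

```text
[[412.64518900343637, 292.12113402061857], [415.73873873873873, 304.90090090090087]] [[388.9114583333333, 230.26953125]] [388.7 230.6]
head (array([ 627.6, -213.1,  127.2]), np.float64(1.7560061495650297))
polish [array([404. ,  -4.4,  21. ])]
brush [array([ 407.6, -220.5,   30. ])]
orange [array([523.8, -24.1,  59. ])]
the job is handed in; nothing more can be done
the job is handed in; nothing more can be done
```

The fishing kit is laid out as asked and handed in, with the last move ending at 33.4 s of the 120 s allowed. I worked in the order given.

| Item | Last measured position (mm) | Intended position (mm) | Result |
|---|---|---|---|
| Tin | (525.3, -22.9) | mat centre (525.7, -23.4) | within about 1 mm |
| Spool | (525.9, -23.6) | on top of the tin | within about 1 mm of the tin's centre, lying flat |
| Bottle | (627.6, -213.1), standing | (627.3, -213) behind the dish | gap about 20–21 mm |
| Flashlight | (433.2, 167.4), along y within about 0.3° of the mat | (434, 167) in front of the tray | gap about 29–31 mm |
| Brush and polish tin | unchanged within 0.3 mm | not to be moved | undisturbed |

- **Which tin:** I took the blue tin nearest the robot's base, 694 mm away; the next nearest look-alike was about 770 mm away.
- **Disagreements:** The top and wrist cameras differed by about 1–2 mm on the mat and tray position along y. They also differed by about 2 mm on the spool's x. Both are within the stated calibration error.
- **Failed checks:** None.

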